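Tidy the bench carousel and hold it with the screw jar to the front

TASK

The white solvent bottle has been put back into the screw jar's wide cup on the bench carousel: move it to its own slim cup, which stands empty on the opposite side, then stand the screw jar from the bench fully home in the freed wide cup. Then turn the carousel by its black T handle until the jar stands squarely at the steel pointer at the front of the base, and keep gripping the handle there so that I can unscrew the lid without the carousel turning away: finish while still holding the handle, with the jar at the pointer. Leave the spool and the tin in their cups and the other things on the bench where they are.

Things in the scene. Friction and masses are not known exactly. Their poses are not given: they have to be found in the camera images.
- carousel_base: Fixed base of the bench carousel: a dark round steel board, 240 mm across, 14 mm high; cannot be moved. Origin at the centre of its underside, on the vertical turning axis. Its front is its own -x: there a steel pointer tongue, 24 mm wide, sticks out from under the disc to 163 mm from the axis, its end bent up, with a small arrow-like tip, to 32 mm above the bench.
- front_mark (a point): The point at the front pointer where the middle of a cup comes to stand: 95 mm from the turning axis in the base's -x direction, at the height of the cups' inner floors (27 mm above the bench). Fixed to the base.
- handle: Black T handle on the central column, part of the turning disc: a bar 64 mm long (own y), 16 mm thick (own x), 24 mm high. Origin at the bar's centre on the turning axis, 125 mm above the bench; underside at 113 mm. Seen from it the wide cup lies in its own -x, the slim cup in +x, the solder spool in +y, the flat tin in -y.
- turntable (a joint): Turn of the carousel in rad since the start (0 as found), positive anticlockwise from above, endless either way. A plywood disc 272 mm across, its top 24 mm above the bench, on a free-running bearing with slight drag (0.05 Nm). It carries the column, handle and four grey cups, whose centres lie 95 mm from the axis.
- wide_cup (a point): The screw jar's cup: centre of its inner floor, 27 mm above the bench. Round cup, 63 mm inside, with a flared rim whose top is 17 mm above that floor (44 mm above the bench); outside 77 mm across at the rim. The bottle stands in it at first. Turns with the carousel.
- slim_cup (a point): The solvent bottle's own cup, empty at first: centre of its inner floor, 27 mm above the bench. Round cup, 52 mm inside, with a flared rim whose top is 17 mm above that floor; too narrow for the jar. Turns with the carousel.
- bottle_centre (a point): The white plastic solvent bottle with a blue cap: a round body 47 mm across and 96 mm high, then the cap, 26 mm across, up to 114 mm; about 0.12 kg. This point is on its axis, 72 mm above its underside, a good height to grip the body (gripped lower, its cap may meet the gripper's palm). Its z axis points to the cap.
- jar_centre (a point): The clear screw jar with a black lid: round, 58 mm across and 56 mm high, then the lid, 54 mm across, up to 70 mm; about 0.18 kg. It stands on the bench left of the carousel at first. This point is its centre, 35 mm above its underside; for putting it into the cup grip it about 45 mm above its underside, so that the fingertips stay above the cup's rim. Its z axis points to the lid.
- spool: Solder spool, 54 mm across and 36 mm high, standing in its cup on the carousel, to be left there. Origin at the centre of its underside.
- tin: Flat round tin, 53 mm across and 22 mm high, lying in its cup on the carousel, to be left there. Origin at the centre of its underside.
- hex_key_set: Black folding hex key set, 35 x 94 x 26 mm, lying on the bench; a bystander. Origin at the centre of its underside.
- clamp: Orange spring clamp, 51 x 100 x 17 mm, lying on the bench; a bystander. Origin at the centre of its underside.
- gearmotor: Small gear motor, 36 x 105 x 36 mm, lying on the bench right of the carousel; a bystander. Origin at the centre of its underside.
- fixture: White fixture block, 50 x 80 x 37 mm, right of the carousel; a bystander. Origin at the centre of its underside.
- roll_black: Roll of black tape, 60 mm across, 19 mm high, behind and right of the carousel; a bystander. Origin at the centre of its underside.
- parts_bin: Blue parts bin, 66 x 111 x 52 mm, behind the carousel; a bystander. Origin at the centre of its underside.

How it is judged:
By the outcome, as a careful person would: the job done as asked, in the order asked, and still so for the second after the job is handed in, while the arm keeps its last pose, push and grip.
It also fails if it takes over 72 s, if anything falls off the work surface, if the arm or the gripper's body presses on something with over 40 N, if the wrist force passes 120 N, or if a joint passes its speed limit or range.

ROBOT

A 7-joint arm with a two-finger parallel gripper is mounted at the origin on a cart in front of the work surface, level with it; the furniture and walls round the work are solid. World frame = base frame: x ahead of the robot, y to its left, z up, the work surface at z = 0. Lengths are in m, angles in rad, forces in N, time in s.
With the tool pointing down it reaches from about 0.4 to 0.85 m from the base axis. Payload 10.4 kg.
Tool frame: the origin (TCP) lies on the front face of the gripper's body, between the roots of the fingers; the fingertips stand 73 mm ahead of it and the grasp point (between the pads) lies 54 mm ahead of it; z points along the fingers, y is the line along which they close (so a half turn about z gives the same grasp; the last joint's range is limited). The gripper opens to 85 mm and grips with 20 to 120 N. Pads are 22 mm wide; open, the fingers measure 114 mm over their backs; the gripper's body (76 mm by 85 mm) begins 54 mm behind the grasp point. The pads swing forward as they close: fully open they stand 13 mm farther back than shut.
Start: joints at [1.112, 0.332, -0.065, 1.46, 0.022, 1.35, -0.088], TCP at [0.264, -0.567, 0.304] pointing down, gripper open.
Joint ranges: [-2.6, 2.6], [-0.5, 2.12], [-1.47, 1.34], [0.16, 2.42], [-1.27, 4.41], [0.06, 2.06], [-2.6, 2.6]. Speed limits (rad/s): [2.22, 2.22, 2.79, 2.79, 3.14, 3.14, 3.14].

INTERFACE

Orientations are given as a unit quaternion [x, y, z, w].
In Python, from workcell import manip gives the robot as it stands.
- The arm moves only by the shell command python3 -m jog 'ROWS' [FORCE]. ROWS is JSON, a list of rows, each an object with "grip": the gripper command: -1 is fully open, 1 is shut, values between are in proportion; "slide": the shift along the tool's x, y, z in cm, a list of three; "yaw": the turn about the tool's z in rad. A call has 1 to 8 rows; each row shifts and turns the commanded pose from where the row before left it, along the tool's axes as they then stand; what a row does not reach is not made up. A row lasts 1/10 s, in which the tool goes at most 50 mm and 8.59 degrees, less where a joint would pass 70% of its speed; a pose out of reach is approached as far as the arm can. A call with a gripper value outside its range is refused whole. The fingers move at their own pace and stop on an object; FORCE is the grip in N (left out, the last holds). Time passes only in rows, so rows that do not move let the fingers close. It gives the time, the measured TCP pose, the force, the opening and the grip force at its end, in the units of the state.
- manip.get_obs(): the state, without advancing time (a new reading comes with each control period).
- manip.camera(name): name is "scene" or "top" or "wrist"; returns the picture (400x640x3 uint8, blue, green, red); there is no depth.
- manip.calibration(name): a dict with "vfov" (degrees; the focal length in pixels is half the picture's height over the tangent of half this angle, whatever the lens; pixels are square), "cx", "cy" (the principal point, pixels), "k1" (the pictures are not rectified: a ray, as slopes to the right and down, at radius r is drawn at 1 + k1 r^2 times it, then the intrinsics apply), "camera_from_world" (4x4, takes a point from world to camera coordinates). Camera axes: x right, y down, z forward; pixel columns grow to the right and rows downward; lengths in m; the calibration is good to about 2 mm. A picture is of the moment at which its call begins: read the wrist's pose just before it. calibration takes no time and is no camera call; for the wrist camera it gives the pose at the moment of the call.
- manip.hand_in(): hands the job in; it is judged then, once.
Trained networks look in the newest picture that a camera, given by its name, has taken for a name from the list of things; names that differ only in an ending like _2 or _b are one class to them, and where a whole thing is asked for, a point or a joint stands for the part that bears it (a point fixed in the world has none). Each returns a list of dicts, best first, with "conf" (0 to 1); they miss things now and then, are a little off and sometimes report something else, mostly with a low value. They report only what shows in the picture. A call takes as long as a camera call.
- manip.masks_of(thing, camera): "region" (400x640 bool, what is visible of it) and "centre" ([column, row] in pixels, amid what is visible of it).
The state is a dict: "clock": time; "joint_pos": joint angles; "joint_velocities": joint speeds; "tau": joint torques, N m; "position": TCP position; "ee_rot": TCP orientation; "ft_force": force on the tool from outside, world axes, zero at the start; "torque": the same for the moment, N m; "grip_width": opening from 0.0 (shut) to 1.0 (fully open); "grasp_force": force on a finger pad.
Only numpy, scipy, OpenCV 4.12 (cv2) and the standard library are available. Lean on these libraries where they do the work, as an engineer would, in place of code of your own. Each camera call takes 0.05 s, during which the arm holds its last target. There are 200 camera calls.

## Working session

There is one attempt and no reset: what is moved stays moved. The work goes in short steps, Python scripts to look and compute and a shell command to move; the robot and the scene stay as the last step left them, time stands still between calls to the robot, and variables do not carry over. Pictures are saved under pics/ and viewed, at most 10 in all, crops included, and the job is handed in when it is done.

```bash
mkdir -p pics
cat > h.py <<'E'
import numpy as np, cv2
from workcell import manip
from scipy.spatial.transform import Rotation as R
def K(n):
    c=manip.calibration(n); f=200/np.tan(np.radians(c['vfov'])/2)
    return c,np.array([[f,0,c['cx']],[0,f,c['cy']],[0,0,1]]),np.array(c['camera_from_world'])
def und(c,Km,uv):
    p=np.linalg.inv(Km)@[uv[0],uv[1],1]; d=p[:2]; s=d.copy()
    for _ in range(30): s=d/(1+c['k1']*(s@s))
    return s
def ray(n,uv,z,cal=None):
    c,Km,T=cal or K(n); s=und(c,Km,uv); d=T[:3,:3].T@np.array([s[0],s[1],1]); o=-T[:3,:3].T@T[:3,3]
    return o+d*(z-o[2])/d[2]
def proj(n,P,cal=None):
    c,Km,T=cal or K(n); q=T[:3,:3]@np.array(P)+T[:3,3]; s=q[:2]/q[2]; s=s*(1+c['k1']*(s@s)); return Km[:2,:2]@s+Km[:2,2]
def st():
    o=manip.get_obs(); print('t',round(o['clock'],2),'p',np.round(o['position'],4),'R',np.round(R.from_quat(o['ee_rot']).as_matrix(),3).tolist(),'w',round(o['grip_width'],3),'gf',np.round(o['grasp_force'],1),'F',np.round(o['ft_force'],1)); return o
E
python3 - <<'E'
from h import *
st()
a=manip.camera('top'); cv2.imwrite('pics/top.png',a)
for t,z in [('handle',.137),('bottle_centre',.114),('jar_centre',.07),('slim_cup',.044),('wide_cup',.044),('spool',.063),('tin',.049),('carousel_base',.014),('turntable',.024),('parts_bin',.05),('fixture',.037),('gearmotor',.036),('clamp',.017),('hex_key_set',.026)]:
    for m in manip.masks_of(t,'top')[:2]: print(t,round(m['conf'],2),np.round(m['centre']),m['region'].sum(),np.round(ray('top',m['centre'],z),3))
b=manip.camera('scene'); cv2.imwrite('pics/scene.png',b)
for n in('top','scene'):
    c,Km,T=K(n); print(n,-T[:3,:3].T@T[:3,3],T[2,:3],c['k1'])
E
```

```text
t 0.0 p [ 0.2637 -0.5663  0.3031] R [[0.907, 0.422, -0.001], [0.422, -0.907, 0.001], [-0.0, -0.001, -1.0]] w 1.003 gf 0.0 F [-0.1  0.9 -0.1]
handle 0.71 [349. 201.] 176 [ 0.505 -0.293  0.137]
bottle_centre 0.6 [353. 170.] 324 [ 0.596 -0.309  0.114]
jar_centre 0.65 [231. 230.] 370 [0.444 0.037 0.07 ]
slim_cup 0.87 [343. 210.] 5490 [ 0.494 -0.282  0.044]
wide_cup 0.61 [344. 212.] 5599 [ 0.49  -0.286  0.044]
spool 0.63 [380. 210.] 307 [ 0.488 -0.385  0.063]
spool 0.61 [354. 171.] 309 [ 0.605 -0.315  0.063]
tin 0.58 [316. 200.] 251 [ 0.526 -0.206  0.049]
turntable 0.97 [345. 210.] 5774 [ 0.497 -0.288  0.024]
turntable 0.46 [347. 200.] 185 [ 0.528 -0.296  0.024]
parts_bin 0.89 [302. 156.] 840 [ 0.658 -0.166  0.05 ]
parts_bin 0.36 [286. 247.] 411 [ 0.394 -0.115  0.05 ]
fixture 0.86 [417. 178.] 515 [ 0.585 -0.503  0.037]
gearmotor 0.62 [455. 209.] 370 [ 0.49  -0.609  0.036]
clamp 0.59 [380. 212.] 293 [ 0.489 -0.39   0.017]
clamp 0.57 [183. 213.] 246 [0.505 0.189 0.017]
hex_key_set 0.82 [285. 245.] 413 [ 0.401 -0.112  0.026]
top [ 0.28605758 -0.21357806  1.31595742] [ 0.19671805 -0.00435587 -0.98045042] -0.0038284289156596592
scene [-0.27800855  0.60855157  0.72573517] [ 0.60875271 -0.63956157 -0.4694477 ] 0.007168051460340085
```

View pics/top.png

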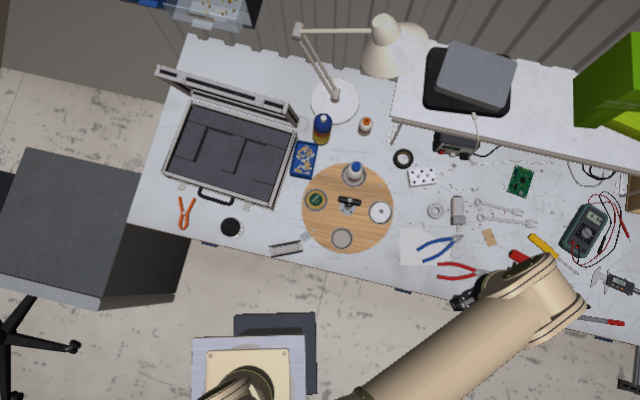

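View pics/scene.png

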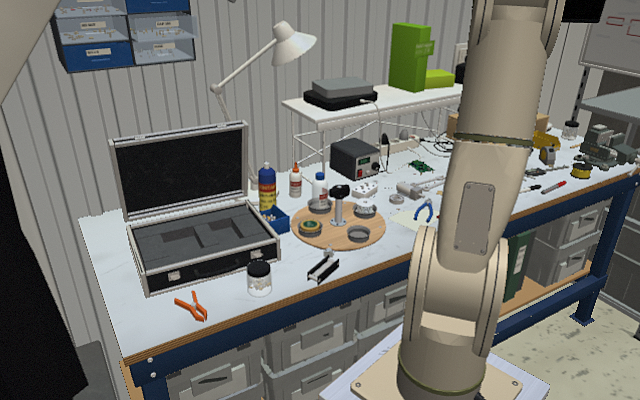

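The top view shows the disc around (345,210), the bottle at (354,172), the empty slim cup at (342,238) and the jar at (231,228). What looks like the pointer is near (306,239). Next I'll move over the carousel for a close look.

```bash
python3 -m jog '[{"grip":-1,"slide":[3.8,-1.7,-0.6],"yaw":0},{"grip":-1,"slide":[3.8,-1.7,-0.6],"yaw":0},{"grip":-1,"slide":[3.8,-1.7,-0.6],"yaw":0},{"grip":-1,"slide":[3.8,-1.7,-0.6],"yaw":0},{"grip":-1,"slide":[3.8,-1.7,-0.6],"yaw":0},{"grip":-1,"slide":[3.8,-1.7,-0.6],"yaw":0},{"grip":-1,"slide":[3.8,-1.7,-0.6],"yaw":0},{"grip":-1,"slide":[0,0,0],"yaw":0}]' 60
python3 - <<'E'
from h import *
st()
a=manip.camera('wrist'); cv2.imwrite('pics/w1.png',a)
c,Km,T=K('wrist'); print(-T[:3,:3].T@T[:3,3],T[2,:3],c['k1'],c['vfov'])
print(proj('wrist',[.497,-.288,.024]))
E
```

```text
clock: 1.6
position: [0.4592, -0.3407, 0.3471]
ee_rot: [0.975, 0.221, 0.002, -0.0]
ft_force: [-0.1, 0.9, -0.7]
grip_width: 0.999
grasp_force: 0.0
t 1.6 p [ 0.4592 -0.3407  0.3471] R [[0.903, 0.431, 0.003], [0.431, -0.903, 0.001], [0.003, 0.0, -1.0]] w 0.999 gf 0.0 F [-0.1  0.9 -0.7]
[ 0.5310809  -0.30870039  0.41611792] [-0.28756999 -0.13572188 -0.94809444] 0.010253066535213028 59.093705946592124
[287.76140445 102.47594062]
```

View pics/w1.png

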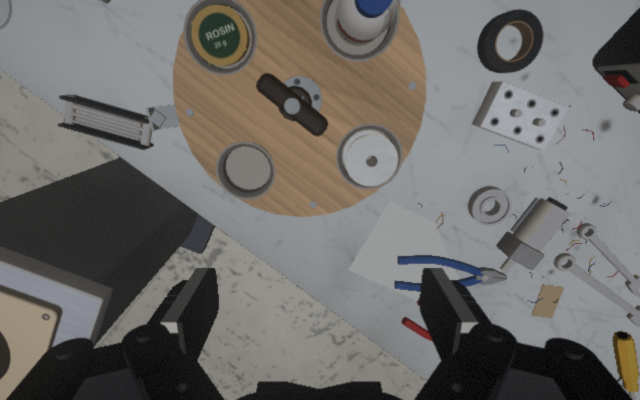

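The wrist view shows the slim cup at (246,169), the pointer at (160,117), the handle at (292,105), and the bottle at (360,20), partly cut off. I'll move a little further forward and measure there.

```bash
python3 -m jog '[{"grip":-1,"slide":[3,0,-1],"yaw":0},{"grip":-1,"slide":[3,0,-1],"yaw":0},{"grip":-1,"slide":[3,0,-1],"yaw":0},{"grip":-1,"slide":[0,0,0],"yaw":0},{"grip":-1,"slide":[0,0,0],"yaw":0}]'
python3 - <<'E'
from h import *
st()
a=manip.camera('wrist'); cv2.imwrite('pics/w2.png',a); cal=K('wrist')
for t,z in [('turntable',.024),('handle',.137),('slim_cup',.044),('wide_cup',.044),('tin',.049),('spool',.063),('bottle_centre',.1)]:
    for m in manip.masks_of(t,'wrist')[:2]:
        r=m['region']; cs=max(cv2.findContours(r.astype('uint8'),cv2.RETR_EXTERNAL,cv2.CHAIN_APPROX_NONE)[0],key=len)[:,0]
        P=np.array([ray('wrist',p,z,cal)[:2] for p in cs[::3]]); (c,rad)=cv2.minEnclosingCircle(P.astype('f4')*1000)
        print(t,round(m['conf'],2),np.round(m['centre']),r.sum(),np.round(ray('wrist',m['centre'],z,cal),4)[:2],'circ',np.round(c,1),round(rad,1), 'rect',cv2.minAreaRect(P.astype('f4')*1000))
E
```

```text
clock: 2.15
position: [0.536, -0.3092, 0.3755]
ee_rot: [0.976, 0.216, -0.0, 0.0]
ft_force: [0.1, -0.9, -0.4]
grip_width: 0.998
grasp_force: 0.0
t 2.15 p [ 0.536  -0.3092  0.3755] R [[0.907, 0.422, -0.001], [0.422, -0.907, -0.0], [-0.001, -0.0, -1.0]] w 0.998 gf 0.0 F [ 0.1 -0.9 -0.4]
turntable 0.94 [291. 161.] 32597 [ 0.511  -0.2838] circ [ 506.1 -295.9] 137.9 rect ((507.751953125, -294.0369873046875), (269.35418701171875, 268.9532470703125), 44.71961975097656)
handle 0.8 [294. 187.] 1511 [ 0.5167 -0.2938] circ [ 509.9 -293.9] 31.5 rect ((514.8956909179688, -295.2328796386719), (62.779205322265625, 27.306392669677734), 75.75526428222656)
slim_cup 0.69 [296. 160.] 32176 [ 0.5191 -0.2875] circ [ 510.7 -294.6] 130.9 rect ((512.7027587890625, -293.51800537109375), (256.80255126953125, 255.17579650878906), 20.1915225982666)
wide_cup 0.92 [289. 161.] 32097 [ 0.5153 -0.2813] circ [ 511.3 -293.4] 130.5 rect ((512.0623168945312, -293.64892578125), (256.3047790527344, 255.696533203125), 55.61770248413086)
tin 0.87 [231. 120.] 1978 [ 0.5307 -0.205 ] circ [ 530.1 -203.4] 27.8 rect ((530.4884643554688, -203.4823760986328), (52.20991897583008, 54.85447692871094), 56.05944061279297)
spool 0.97 [359. 218.] 1934 [ 0.491 -0.382] circ [ 489.1 -382.1] 32.6 rect ((490.9274597167969, -383.8908996582031), (64.09762573242188, 53.05139923095703), 34.575653076171875)
bottle_centre 0.72 [352. 108.] 2131 [ 0.6007 -0.3146] circ [ 601.5 -315. ] 25.3 rect ((600.9409790039062, -315.09271240234375), (46.17823028564453, 48.966190338134766), 6.68234920501709)
```

View pics/w2.png

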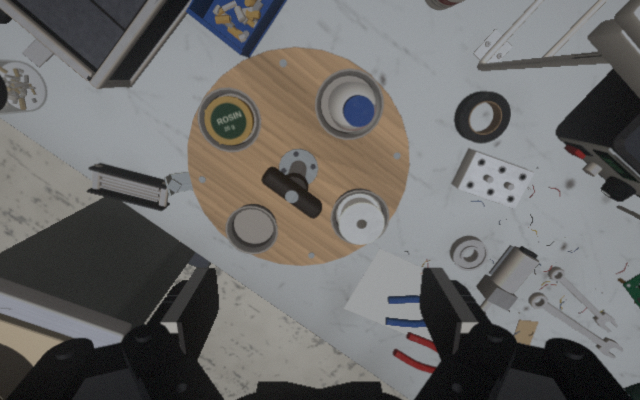

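```bash
cat >> h.py <<'E'
from scipy.optimize import minimize
def circ(cx,cy,r,z,n=90):
    t=np.linspace(0,2*np.pi,n,endpoint=False); return np.c_[cx+r*np.cos(t),cy+r*np.sin(t),0*t+z]
def fit(a,cal,x0,n='wrist'):
    g=cv2.GaussianBlur(cv2.cvtColor(a,cv2.COLOR_BGR2GRAY).astype('f4'),(0,0),1)
    G=cv2.GaussianBlur(np.hypot(cv2.Sobel(g,5,1,0),cv2.Sobel(g,5,0,1)),(0,0),1.2); G=np.minimum(G,100); G[260:]=0
    def cost(p):
        x,y,th=p[0],p[1],p[2]; s=0
        L=[circ(x,y,.136,.024,240)]+[circ(x+.095*np.cos(th+k*np.pi/2),y+.095*np.sin(th+k*np.pi/2),.0385 if k==0 else .033,.044,80) for k in range(4)]
        uv=np.array([proj(n,q,cal) for q in np.vstack(L)],'f4')
        return -float(cv2.remap(G,uv[:,0].reshape(-1,1),uv[:,1].reshape(-1,1),cv2.INTER_LINEAR).mean())
    best=None
    for d in [(0,0,0),(.003,0,0),(-.003,0,0),(0,.003,0),(0,-.003,0),(0,0,.04),(0,0,-.04)]:
        r=minimize(cost,np.add(x0,d),method='Nelder-Mead',options=dict(initial_simplex=np.add(x0,d)+np.array([[0,0,0],[.003,0,0],[0,.003,0],[0,0,.04]]),xatol=1e-4))
        if best is None or r.fun<best.fun: best=r
    return best.x,best.fun,cost(x0)
E
python3 - <<'E'
from h import *
cal=K('wrist'); a=cv2.imread('pics/w2.png')
x,f,f0=fit(a,cal,[.508,-.294,-.218]); print(x,f,f0)
for uv in [(180,182),(167,183),(188,181)]: 
  for z in(.02,.03):
    p=ray('wrist',uv,z,cal); d=p[:2]-x[:2]; print(uv,z,np.hypot(*d),np.arctan2(d[1],d[0]))
b=cv2.resize(a[20:275,80:420],None,fx=2.3,fy=2.3,interpolation=cv2.INTER_CUBIC)
for k in range(4):
    q=x[2]+k*np.pi/2
    for r,z in ((.0385 if k==0 else .033,.044),(.0315 if k==0 else .026,.044)):
      for P in circ(x[0]+.095*np.cos(q),x[1]+.095*np.sin(q),r,z,60): cv2.circle(b,tuple(((proj('wrist',P,cal)-[80,20])*2.3).astype(int)),1,(0,0,255),-1)
for P in circ(x[0],x[1],.136,.024,100): cv2.circle(b,tuple(((proj('wrist',P,cal)-[80,20])*2.3).astype(int)),1,(0,255,0),-1)
cv2.imwrite('pics/c2.png',b)
E
```

```text
[ 0.50817317 -0.2941407  -0.23962487] -52.61791229248047 -50.760353088378906
(180, 182) 0.02 0.14985568725874698 2.135977731945842
(180, 182) 0.03 0.1454580763637693 2.1203143795596473
(167, 183) 0.02 0.16626066501288583 2.1309106635377617
(167, 183) 0.03 0.16148731334096075 2.1167743173080678
(188, 181) 0.02 0.13964633726011924 2.1362073349471187
(188, 181) 0.03 0.13548947708666942 2.1193929652798547
```

View pics/c2.png

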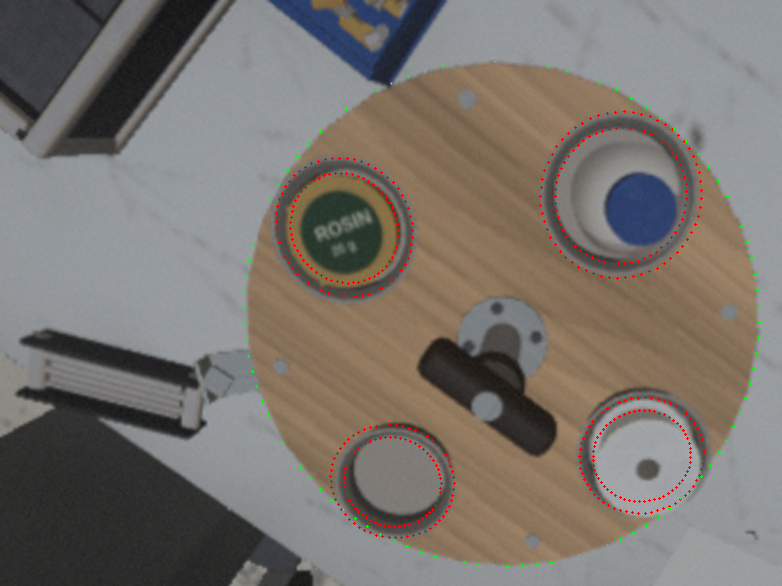

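The overlay shows the disc fits well. The cups suggest θ is about 0.03 more than the fit, so roughly -0.21. The pointer tongue is at crop (245,371), about 2.13 rad. I'll go above the bottle and recompute its position from the cap.

```bash
python3 - <<'E'
from h import *
cal=K('wrist'); print(ray('wrist',(358.3,110.9),.141,cal))
E
python3 -m jog '[{"grip":-1,"slide":[2.8,1.6,2.5],"yaw":0},{"grip":-1,"slide":[2.8,1.6,3.0],"yaw":0},{"grip":-1,"slide":[0,0,3],"yaw":0},{"grip":-1,"slide":[0,0,0],"yaw":0},{"grip":-1,"slide":[0,0,0],"yaw":0}]'
python3 - <<'E'
from h import *
st()
a=manip.camera('wrist'); cv2.imwrite('pics/w3.png',a); cal=K('wrist')
for m in manip.masks_of('bottle_centre','wrist')[:2]: print(m['conf'],m['centre'],m['region'].sum())
hsv=cv2.cvtColor(a,cv2.COLOR_BGR2HSV); blue=cv2.inRange(hsv,(105,120,40),(125,255,255)); n,l,s,c=cv2.connectedComponentsWithStats(blue)
for i in range(1,n):
    if s[i,4]>150: print(s[i],c[i],ray('wrist',c[i],.141,cal))
E
```

```text
[ 0.60219567 -0.31457511  0.141     ]
clock: 3.05
position: [0.6002, -0.3142, 0.2916]
ee_rot: [0.976, 0.216, -0.0, 0.0]
ft_force: [0.7, -0.0, 0.9]
grip_width: 0.998
grasp_force: 0.0
t 3.05 p [ 0.6002 -0.3142  0.2916] R [[0.907, 0.422, -0.0], [0.422, -0.907, -0.0], [-0.0, -0.0, -1.0]] w 0.998 gf 0.0 F [ 0.7 -0.   0.9]
0.73 [320.8, 184.7] 3869
[ 120    0  145  117 5278] [179.58298598  44.86585828] [ 0.65892064 -0.19918888  0.141     ]
[205  16  62  96 222] [236.26126126  61.98648649] [ 0.66408664 -0.23193065  0.141     ]
[ 304  189   37   36 1050] [321.96190476 206.40761905] [ 0.60387955 -0.31539231  0.141     ]
[374 373  56  10 371] [400.67924528 376.58490566] [ 0.50009133 -0.43291501  0.141     ]
```

View pics/w3.png

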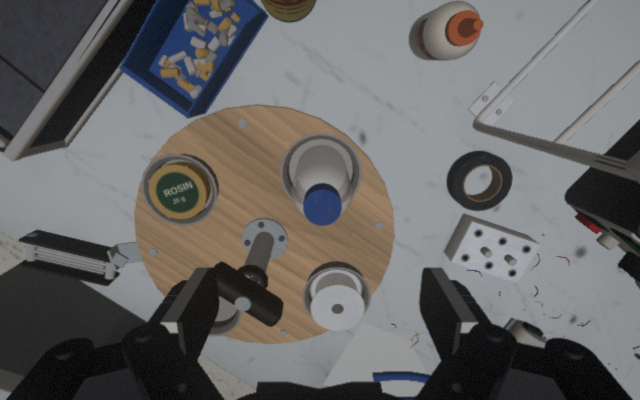

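The bottle cap is at (322,206), centred between the fingers. I'll descend and grip.

```bash
python3 -m jog '[{"grip":-1,"slide":[0.15,0,4],"yaw":0},{"grip":-1,"slide":[0,0,4],"yaw":0},{"grip":-1,"slide":[0,0,4],"yaw":0},{"grip":-1,"slide":[0,0,1.7],"yaw":0},{"grip":-1,"slide":[0,0,0],"yaw":0},{"grip":1,"slide":[0,0,0],"yaw":0},{"grip":1,"slide":[0,0,0],"yaw":0},{"grip":1,"slide":[0,0,0],"yaw":0}]' 40
python3 -m jog '[{"grip":1,"slide":[0,0,0],"yaw":0},{"grip":1,"slide":[0,0,0],"yaw":0},{"grip":1,"slide":[0,0,0],"yaw":0},{"grip":1,"slide":[0,0,0],"yaw":0}]' 40
```

```text
clock: 3.95
position: [0.603, -0.3137, 0.1565]
ee_rot: [0.976, 0.216, 0.002, 0.001]
ft_force: [0.2, 2.1, 12.4]
grip_width: 0.527
grasp_force: 38.7
clock: 4.35
position: [0.6031, -0.3137, 0.1566]
ee_rot: [0.976, 0.216, 0.002, 0.001]
ft_force: [-0.0, 0.3, 6.9]
grip_width: 0.528
grasp_force: 40.2
```

```bash
python3 -m jog '[{"grip":1,"slide":[0,0,-4],"yaw":0},{"grip":1,"slide":[0,0,-4],"yaw":0},{"grip":1,"slide":[0,0,-4],"yaw":0},{"grip":1,"slide":[0,0,-3],"yaw":0},{"grip":1,"slide":[-3,-2.3,0],"yaw":0},{"grip":1,"slide":[-3,-2.3,0],"yaw":0},{"grip":1,"slide":[-3,-2.3,0],"yaw":0},{"grip":1,"slide":[-3,-2.3,0],"yaw":0}]'
python3 -m jog '[{"grip":1,"slide":[-3,-2.3,0],"yaw":0},{"grip":1,"slide":[-0.35,0,0],"yaw":0},{"grip":1,"slide":[0,0,0],"yaw":0},{"grip":1,"slide":[0,0,0],"yaw":0}]'
python3 - <<'E'
from h import *
o=st()
a=manip.camera('wrist'); cv2.imwrite('pics/w4.png',a); cal=K('wrist')
hsv=cv2.cvtColor(a,cv2.COLOR_BGR2HSV); blue=cv2.inRange(hsv,(105,120,40),(125,255,255)); n,l,s,c=cv2.connectedComponentsWithStats(blue)
z=o['position'][2]-.1296+.114
for i in range(1,n):
    if s[i,4]>150: print(s[i],c[i],ray('wrist',c[i],z,cal))
b=cv2.imread('pics/w4.png'); x=[.5082,-.2941,-.212]
for k in range(4):
    q=x[2]+k*np.pi/2
    for r in ((.0385,.0315) if k==0 else (.033,.026)):
      for P in circ(x[0]+.095*np.cos(q),x[1]+.095*np.sin(q),r,.044,60): cv2.circle(b,tuple((proj('wrist',P,cal)).astype(int)),0,(0,0,255),-1)
for P in circ(x[0],x[1],.136,.024,120): cv2.circle(b,tuple((proj('wrist',P,cal)).astype(int)),0,(0,255,0),-1)
cv2.imwrite('pics/c4.png',b)
print(fit(a,cal,x))
E
```

```text
clock: 5.15
position: [0.4529, -0.28, 0.3047]
ee_rot: [0.976, 0.216, 0.0, 0.001]
ft_force: [-0.9, -0.6, -0.9]
grip_width: 0.521
grasp_force: 41.8
clock: 5.55
position: [0.4151, -0.2737, 0.3046]
ee_rot: [0.976, 0.216, 0.001, 0.0]
ft_force: [0.4, 0.4, -2.2]
grip_width: 0.53
grasp_force: 41.9
t 5.55 p [ 0.4151 -0.2737  0.3046] R [[0.906, 0.423, 0.001], [0.423, -0.906, -0.001], [0.001, 0.001, -1.0]] w 0.53 gf 41.9 F [ 0.4  0.4 -2.2]
[476 262  93  22 662] [522.1163142  269.89577039] [ 0.46875894 -0.30951069  0.28898138]
[471 285  96  16 646] [517.09597523 294.10681115] [ 0.46186262 -0.3127074   0.28898138]
[ 276  301   82   88 5788] [317.09105045 347.17760885] [ 0.42189704 -0.26999878  0.28898138]
(array([ 0.50979139, -0.29427903, -0.20235015]), np.float64(-34.9167594909668), -33.73405456542969)
```

View pics/c4.png

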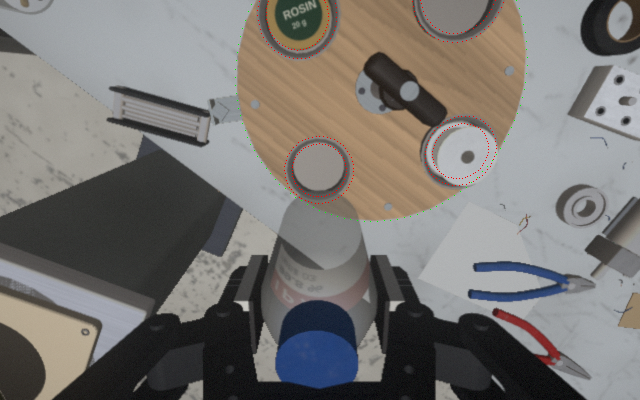

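The slim cup shows at (320,168) and the overlay matches to about 1 mm. The bottle is held, with its cap at (317,347). I'll work out the in-hand offset from the cap's silhouette.

Run:
```python
from h import *
o=manip.get_obs(); cal=K('wrist'); p=o['position']; M=R.from_quat(o['ee_rot']).as_matrix()
for d in (-.004,-.002,0,.002,.004):
    c=p+M[:,0]*d; z=p[2]-.1296+.114
    uv=np.array([proj('wrist',P,cal) for P in np.vstack([circ(c[0],c[1],.013,z),circ(c[0],c[1],.013,z-.016)])],'f4')
    print(d,cv2.boundingRect(uv))
g=cv2.imread('pics/w4.png'); hsv=cv2.cvtColor(g,cv2.COLOR_BGR2HSV)
l=cv2.inRange(hsv,(100,100,30),(130,255,255))[280:,250:390]; print(cv2.boundingRect(l))
```

```text
-0.004 (276, 308, 86, 102)
-0.002 (275, 303, 87, 102)
0 (275, 298, 87, 103)
0.002 (275, 293, 88, 103)
0.004 (275, 288, 88, 103)
(26, 21, 82, 89)
```

```bash
python3 -m jog '[{"grip":1,"slide":[0.14,0.13,4],"yaw":0},{"grip":1,"slide":[0,0,4],"yaw":0},{"grip":1,"slide":[0,0,3.6],"yaw":0},{"grip":1,"slide":[0,0,1],"yaw":0},{"grip":1,"slide":[0,0,0],"yaw":0},{"grip":1,"slide":[0,0,0],"yaw":0}]'
python3 -m jog '[{"grip":1,"slide":[0,0,0.6],"yaw":0},{"grip":1,"slide":[0,0,0.3],"yaw":0},{"grip":1,"slide":[0,0,0],"yaw":0}]'
python3 -m jog '[{"grip":1,"slide":[0,0,0.4],"yaw":0},{"grip":1,"slide":[0,0,0.3],"yaw":0},{"grip":1,"slide":[0,0,0],"yaw":0}]'
```

```text
clock: 6.2
position: [0.4173, -0.2747, 0.1795]
ee_rot: [0.976, 0.216, 0.001, 0.001]
ft_force: [-0.3, -0.8, -0.9]
grip_width: 0.529
grasp_force: 41.9
clock: 6.5
position: [0.4161, -0.2744, 0.1691]
ee_rot: [0.976, 0.216, 0.0, 0.0]
ft_force: [0.1, 0.2, -1.5]
grip_width: 0.526
grasp_force: 41.9
clock: 6.8
position: [0.4159, -0.2742, 0.1615]
ee_rot: [0.976, 0.216, -0.0, -0.0]
ft_force: [0.3, 0.4, -1.5]
grip_width: 0.528
grasp_force: 42.0
```

```bash
python3 -m jog '[{"grip":1,"slide":[0,0,0.3],"yaw":0},{"grip":1,"slide":[0,0,0.15],"yaw":0},{"grip":1,"slide":[0,0,0],"yaw":0}]'
python3 -m jog '[{"grip":1,"slide":[0,0,0.1],"yaw":0},{"grip":1,"slide":[0,0,0.1],"yaw":0},{"grip":1,"slide":[0,0,0],"yaw":0}]'
```

```text
clock: 7.1
position: [0.4159, -0.2742, 0.157]
ee_rot: [0.976, 0.216, -0.0, -0.0]
ft_force: [0.4, 0.6, -1.7]
grip_width: 0.529
grasp_force: 41.9
clock: 7.4
position: [0.4164, -0.2745, 0.1564]
ee_rot: [0.976, 0.216, 0.0, 0.0]
ft_force: [-3.6, 1.8, 9.5]
grip_width: 0.526
grasp_force: 42.9
```

```bash
python3 -m jog '[{"grip":0.3,"slide":[0,0,0],"yaw":0},{"grip":-1,"slide":[0,0,0],"yaw":0},{"grip":-1,"slide":[0,0,0],"yaw":0},{"grip":-1,"slide":[0,0,0],"yaw":0},{"grip":-1,"slide":[0,0,0],"yaw":0},{"grip":-1,"slide":[0,0,-3],"yaw":0},{"grip":-1,"slide":[0,0,-4],"yaw":0},{"grip":-1,"slide":[0,0,-4],"yaw":0}]'
python3 -m jog '[{"grip":-1,"slide":[0,0,-4],"yaw":0},{"grip":-1,"slide":[2.2,-3.9,0],"yaw":0},{"grip":-1,"slide":[2.2,-3.9,0],"yaw":0},{"grip":-1,"slide":[2.2,-3.9,0],"yaw":0},{"grip":-1,"slide":[2.2,-3.9,0],"yaw":0},{"grip":-1,"slide":[2.2,-3.9,0],"yaw":0},{"grip":-1,"slide":[2.2,-3.9,0],"yaw":0},{"grip":-1,"slide":[2.2,-3.9,0],"yaw":0}]'
python3 -m jog '[{"grip":-1,"slide":[0,0,0],"yaw":0},{"grip":-1,"slide":[0,0,0],"yaw":0}]'
python3 - <<'E'
from h import *
o=st()
a=manip.camera('wrist'); cv2.imwrite('pics/w5.png',a); cal=K('wrist')
for m in manip.masks_of('jar_centre','wrist')[:3]:
    cs=max(cv2.findContours(m['region'].astype('uint8'),0,1)[0],key=len); print(m['conf'],m['centre'],cv2.boundingRect(cs),ray('wrist',m['centre'],.05,cal))
manip.camera('top')
for m in manip.masks_of('bottle_centre','top')[:1]: print(m['conf'],m['centre'],ray('top',m['centre'],.1))
E
```

```text
clock: 8.2
position: [0.4157, -0.2741, 0.2665]
ee_rot: [0.976, 0.216, -0.0, -0.0]
ft_force: [1.1, -0.3, 0.5]
grip_width: 0.999
grasp_force: 0.0
clock: 9.0
position: [0.4402, 0.04, 0.3056]
ee_rot: [0.976, 0.216, 0.0, 0.0]
ft_force: [1.3, 0.0, -0.6]
grip_width: 1.001
grasp_force: 0.0
clock: 9.2
position: [0.4404, 0.0389, 0.3054]
ee_rot: [0.976, 0.217, -0.0, 0.0]
ft_force: [0.7, -0.6, 0.8]
grip_width: 0.999
grasp_force: 0.0
t 9.2 p [0.4404 0.0389 0.3054] R [[0.906, 0.424, 0.0], [0.424, -0.906, -0.0], [-0.0, 0.0, -1.0]] w 0.999 gf 0.0 F [ 0.7 -0.6  0.8]
0.94 [321.7, 154.5] (292, 121, 63, 70) [0.45658527 0.04234872 0.05      ]
0.57 [344.3, 237.5] [ 0.40977798 -0.27947397  0.1       ]
```

View pics/w5.png

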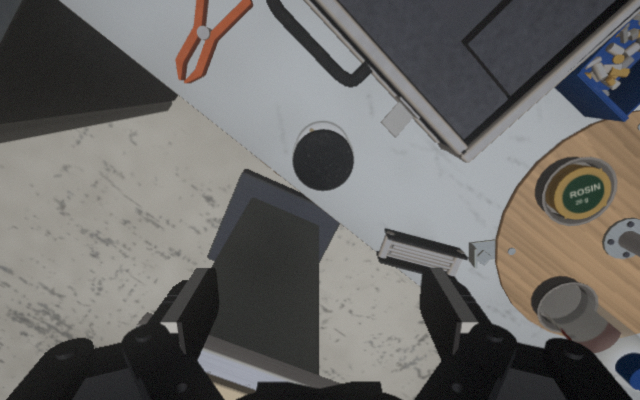

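The lid is at (323,159). The bottle stands in the slim cup, lower right.

Run:
```python
from h import *
o=manip.get_obs(); cal=K('wrist'); a=cv2.imread('pics/w5.png'); M=R.from_quat(o['ee_rot']).as_matrix()
d=(a[110:205,280:370].max(axis=2)<55).astype('uint8'); n,l,s,c=cv2.connectedComponentsWithStats(d); i=1+s[1:,4].argmax(); uv=c[i]+[280,110]
print(s[i],uv); P=ray('wrist',uv,.068,cal); print(P,M.T@(P-o['position']))
```

```text
[  14   20   59   60 2752] [322.75072674 159.67623547]
[0.45606746 0.04042884 0.068     ] [0.01565194 0.00341093 0.2372851 ]
```

```bash
python3 -m jog '[{"grip":-1,"slide":[1.5,0.3,4],"yaw":0},{"grip":-1,"slide":[0,0,4.5],"yaw":0},{"grip":-1,"slide":[0,0,4.5],"yaw":0},{"grip":-1,"slide":[0,0,4.5],"yaw":0},{"grip":-1,"slide":[0,0,3.1],"yaw":0},{"grip":-1,"slide":[0,0,0],"yaw":0},{"grip":1,"slide":[0,0,0],"yaw":0},{"grip":1,"slide":[0,0,0],"yaw":0}]' 45
python3 -m jog '[{"grip":1,"slide":[0,0,0],"yaw":0},{"grip":1,"slide":[0,0,0],"yaw":0},{"grip":1,"slide":[0,0,0],"yaw":0}]'
```

```text
clock: 10.2
position: [0.4566, 0.0416, 0.1013]
ee_rot: [0.976, 0.216, 0.001, 0.0]
ft_force: [-2.5, 3.9, 4.9]
grip_width: 0.695
grasp_force: 3.5
clock: 10.5
position: [0.4566, 0.0417, 0.1017]
ee_rot: [0.976, 0.216, 0.002, 0.001]
ft_force: [-2.2, 0.4, 6.4]
grip_width: 0.652
grasp_force: 47.0
```

```bash
python3 -m jog '[{"grip":1,"slide":[0,0,-4],"yaw":0},{"grip":1,"slide":[0,0,-5],"yaw":0},{"grip":1,"slide":[0,0,-5],"yaw":0},{"grip":1,"slide":[-0.2,4,-4],"yaw":0},{"grip":1,"slide":[-0.3,4.5,0],"yaw":0},{"grip":1,"slide":[-0.3,4.5,0],"yaw":0},{"grip":1,"slide":[-0.3,4.5,0],"yaw":0},{"grip":1,"slide":[-0.3,4.5,0],"yaw":0}]'
python3 -m jog '[{"grip":1,"slide":[-0.3,4.5,0],"yaw":0},{"grip":1,"slide":[-0.3,4.5,0],"yaw":0},{"grip":1,"slide":[0,4,0],"yaw":0},{"grip":1,"slide":[0,3,0],"yaw":0},{"grip":1,"slide":[0,0.4,0],"yaw":0},{"grip":1,"slide":[0,0,0],"yaw":0},{"grip":1,"slide":[0,0,0],"yaw":0}]'
python3 - <<'E'
from h import *
o=st()
a=manip.camera('wrist'); cv2.imwrite('pics/w6.png',a); cal=K('wrist')
x,f,f0=fit(a,cal,[.509,-.2942,-.207]); print(x,f,f0, x[0]+.095*np.cos(x[2]),x[1]+.095*np.sin(x[2]))
b=a.copy()
q=x[2]
for k in range(4):
  for r in ((.0385,.0315) if k==0 else (.033,.026)):
    for P in circ(x[0]+.095*np.cos(q+k*np.pi/2),x[1]+.095*np.sin(q+k*np.pi/2),r,.044,60): cv2.circle(b,tuple((proj('wrist',P,cal)).astype(int)),0,(0,0,255),-1)
for P in circ(x[0],x[1],.136,.024,120): cv2.circle(b,tuple((proj('wrist',P,cal)).astype(int)),0,(0,255,0),-1)
cv2.imwrite('pics/c6.png',b)
E
```

```text
clock: 11.3
position: [0.5342, -0.1612, 0.277]
ee_rot: [0.976, 0.216, 0.001, 0.001]
ft_force: [1.4, 0.2, -1.5]
grip_width: 0.65
grasp_force: 49.8
clock: 12.0
position: [0.5976, -0.3093, 0.2759]
ee_rot: [0.976, 0.217, 0.001, 0.0]
ft_force: [-0.2, -0.1, -1.5]
grip_width: 0.654
grasp_force: 49.8
t 12.0 p [ 0.5976 -0.3093  0.2759] R [[0.906, 0.423, 0.001], [0.423, -0.906, 0.0], [0.001, 0.0, -1.0]] w 0.654 gf 49.8 F [-0.2 -0.1 -1.5]
[ 0.50852686 -0.29447207 -0.24413066] -29.090499877929688 -26.95706558227539 0.6007099019898368 -0.31743479402910957
```

View pics/c6.png

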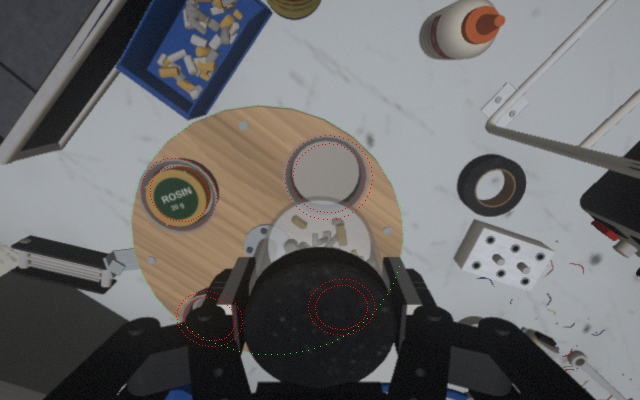

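The freed wide cup is at about (326,175), and the overlay sits a few pixels to its right. I'll fit that rim locally.

Run:
```python
from h import *
a=cv2.imread('pics/w6.png'); cal=K('wrist'); o=manip.get_obs(); M=R.from_quat(o['ee_rot']).as_matrix()
g=cv2.GaussianBlur(a.astype('f4').mean(axis=2),(0,0),1); G=np.hypot(cv2.Sobel(g,5,1,0),cv2.Sobel(g,5,0,1)); G=np.minimum(G,80)
def cost(c,r,z):
    P=circ(c[0],c[1],r,z,120); uv=np.array([proj('wrist',q,cal) for q in P],'f4'); k=uv[:,1]<190
    return cv2.remap(G,uv[k,0].reshape(-1,1),uv[k,1].reshape(-1,1),1).mean()
for r,z in ((.0385,.044),(.0375,.044),(.0315,.027),(.0315,.040),(.0365,.044)):
    best=max(((cost((x,y),r,z),x,y) for x in np.arange(.593,.610,.001) for y in np.arange(-.325,-.305,.001))); print(r,z,np.round(best,4))
for uv in [(285,175),(366,177),(326,135)]: print(ray('wrist',uv,.044,cal))
# lid in hand
m=(a[230:,225:420].max(axis=2)<60); 
p=o['position']
for d in (-.003,0,.003):
    c=p+M[:,0]*d; uv=np.array([proj('wrist',q,cal) for q in circ(c[0],c[1],.027,p[2]-.1017+.070)],'f4'); u2=np.array([proj('wrist',q,cal) for q in circ(c[0],c[1],.029,p[2]-.1017)],'f4'); print(d,cv2.boundingRect(uv),cv2.boundingRect(u2))
```

```text
0.0385 0.044 [54.5722  0.595  -0.317 ]
0.0375 0.044 [59.2881  0.599  -0.314 ]
0.0315 0.027 [76.446  0.6   -0.315]
0.0315 0.04 [69.5778  0.602  -0.31  ]
0.0365 0.044 [69.3994  0.6    -0.314 ]
[ 0.58807436 -0.28071781  0.044     ]
[ 0.61662139 -0.34621673  0.044     ]
[ 0.63497849 -0.29843564  0.044     ]
-0.003 (241, 269, 156, 130) (264, 196, 109, 99)
0 (240, 261, 158, 131) (264, 190, 110, 100)
0.003 (239, 252, 159, 134) (264, 185, 110, 101)
```

```bash
python3 -m jog '[{"grip":1,"slide":[0.16,0.55,4],"yaw":0},{"grip":1,"slide":[0,0,4],"yaw":0},{"grip":1,"slide":[0,0,3.5],"yaw":0},{"grip":1,"slide":[0,0,0.9],"yaw":0},{"grip":1,"slide":[0,0,0],"yaw":0},{"grip":1,"slide":[0,0,0],"yaw":0}]'
python3 -m jog '[{"grip":1,"slide":[0,0,0.5],"yaw":0},{"grip":1,"slide":[0,0,0.3],"yaw":0},{"grip":1,"slide":[0,0,0],"yaw":0}]'
python3 -m jog '[{"grip":1,"slide":[0,0,0.3],"yaw":0},{"grip":1,"slide":[0,0,0.3],"yaw":0},{"grip":1,"slide":[0,0,0],"yaw":0}]'
```

```text
clock: 12.65
position: [0.6023, -0.3147, 0.1533]
ee_rot: [0.976, 0.216, 0.001, 0.001]
ft_force: [0.1, 0.5, -0.7]
grip_width: 0.655
grasp_force: 49.8
clock: 12.95
position: [0.6013, -0.3148, 0.1429]
ee_rot: [0.976, 0.216, 0.0, 0.0]
ft_force: [0.1, -0.5, -1.7]
grip_width: 0.655
grasp_force: 49.8
clock: 13.25
position: [0.6011, -0.3146, 0.1361]
ee_rot: [0.976, 0.216, -0.0, -0.0]
ft_force: [-0.6, 0.6, -1.4]
grip_width: 0.65
grasp_force: 49.8
```

```bash
python3 -m jog '[{"grip":1,"slide":[0,0,0.3],"yaw":0},{"grip":1,"slide":[0,0,0.3],"yaw":0},{"grip":1,"slide":[0,0,0],"yaw":0}]'
python3 -m jog '[{"grip":1,"slide":[0,0,0.1],"yaw":0},{"grip":1,"slide":[0,0,0.1],"yaw":0},{"grip":1,"slide":[0,0,0],"yaw":0}]'
```

```text
clock: 13.55
position: [0.6012, -0.3145, 0.1302]
ee_rot: [0.976, 0.216, -0.0, -0.0]
ft_force: [0.2, 0.6, -1.3]
grip_width: 0.653
grasp_force: 49.7
clock: 13.85
position: [0.6014, -0.3148, 0.129]
ee_rot: [0.976, 0.216, 0.0, 0.0]
ft_force: [-1.5, 0.9, 0.4]
grip_width: 0.652
grasp_force: 49.9
```

```bash
python3 -m jog '[{"grip":1,"slide":[0,0,0.1],"yaw":0},{"grip":1,"slide":[0,0,0],"yaw":0},{"grip":0.0,"slide":[0,0,0],"yaw":0},{"grip":-1,"slide":[0,0,0],"yaw":0},{"grip":-1,"slide":[0,0,0],"yaw":0},{"grip":-1,"slide":[0,0,0],"yaw":0},{"grip":-1,"slide":[0,0,-3],"yaw":0},{"grip":-1,"slide":[0,0,-4],"yaw":0}]'
python3 -m jog '[{"grip":-1,"slide":[-1,-1,-4],"yaw":0},{"grip":-1,"slide":[-3,-2,-4],"yaw":0},{"grip":-1,"slide":[-3,-2,-4],"yaw":0},{"grip":-1,"slide":[0,0,-2],"yaw":0},{"grip":-1,"slide":[0,0,0],"yaw":0},{"grip":-1,"slide":[0,0,0],"yaw":0}]'
python3 - <<'E'
from h import *
o=st(); print(np.round(o['joint_pos'],3))
a=manip.camera('wrist'); cv2.imwrite('pics/w7.png',a); cal=K('wrist')
x,f,f0=fit(a,cal,[.5085,-.2944,-.207]); print(x,f,f0)
b=cv2.resize(a[0:270,100:460],None,fx=2.2,fy=2.2,interpolation=cv2.INTER_CUBIC); cv2.imwrite('pics/c7.png',b)
E
```

```text
clock: 14.65
position: [0.6002, -0.3143, 0.1961]
ee_rot: [0.976, 0.216, -0.002, -0.001]
ft_force: [0.1, -0.4, 0.7]
grip_width: 1.001
grasp_force: 0.0
clock: 15.25
position: [0.5219, -0.2997, 0.332]
ee_rot: [0.976, 0.216, 0.0, 0.0]
ft_force: [-0.7, 0.3, -0.2]
grip_width: 1.004
grasp_force: 0.0
t 15.25 p [ 0.5219 -0.2997  0.332 ] R [[0.907, 0.422, 0.001], [0.422, -0.907, -0.0], [0.0, 0.001, -1.0]] w 1.004 gf 0.0 F [-0.7  0.3 -0.2]
[ 0.784  0.298 -0.422  1.466  0.123  1.403 -0.777]
[ 0.50706255 -0.29410631 -0.23047949] -50.482784271240234 -47.32127380371094
```

View pics/c7.png

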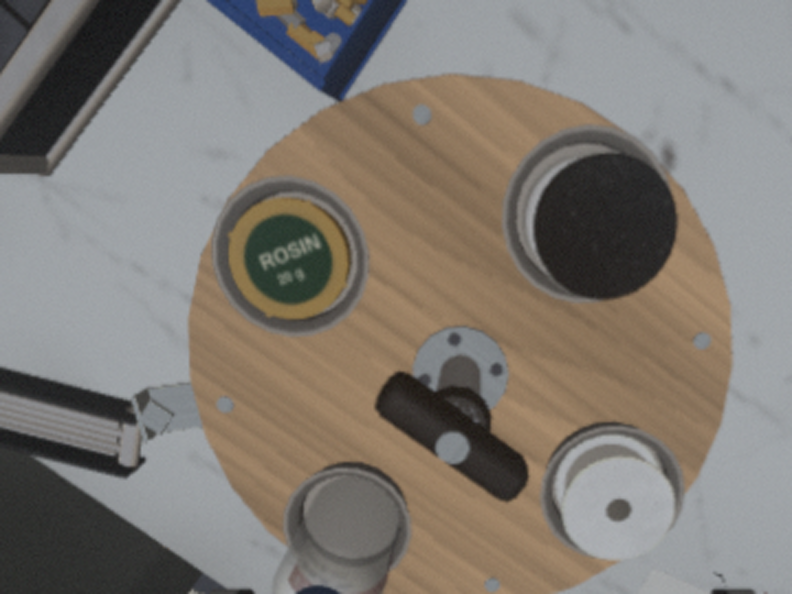

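Jar and bottle both stand seated in their cups. The pointer tongue meets the disc at crop (194,406), and its bent end is at about (143,414). I'll work out the pointer angle from these.

```bash
cat >> h.py <<'E'
def ptr(a,cal,x,n='wrist'):
    g=cv2.GaussianBlur(a.astype('f4').mean(axis=2),(0,0),.8); gx,gy=cv2.Sobel(g,5,1,0),cv2.Sobel(g,5,0,1)
    out=[]
    for z in (.008,.012,.016):
        best=(0,0)
        for ph in np.arange(1.95,2.32,.005):
            u=np.array([np.cos(ph),np.sin(ph)]); v=np.array([-u[1],u[0]]); tot=1
            s=0
            for sg in (1,-1):
                P=[np.r_[np.array(x[:2])+r*u+sg*.012*v,z] for r in np.arange(.140,.155,.001)]
                uv=np.array([proj(n,q,cal) for q in P],'f4'); t=uv[-1]-uv[0]; t/=np.linalg.norm(t)
                S=lambda G:cv2.remap(G,uv[:,0].reshape(-1,1),uv[:,1].reshape(-1,1),1)
                s+=min(abs((-S(gx)*t[1]+S(gy)*t[0]).mean()),60)
            best=max(best,(s,ph))
        out.append((z,round(float(best[0]),1),round(float(best[1]),3)))
    return out
E
python3 - <<'E'
from h import *
cal=K('wrist'); a=cv2.imread('pics/w7.png'); A=np.array([.5083,-.2943])
f=lambda c:(c[0]/2.2+100,c[1]/2.2)
for cc,z in (((190,383),.012),((198,430),.012),((194,406),.012),((135,390),.032),((150,438),.032),((143,414),.032),((172,412),.02)):
    P=ray('wrist',f(cc),z,cal); d=P[:2]-A; print(cc,z,np.round(P,4),round(np.hypot(*d),4),round(np.arctan2(d[1],d[0]),3))
print(ptr(a,cal,A))
d=(a[50:150,320:420].max(axis=2)<60).astype('uint8'); n,l,s,c=cv2.connectedComponentsWithStats(d); i=1+s[1:,4].argmax(); uv=c[i]+[320,50]
P=ray('wrist',uv,.095,cal); d=P[:2]-A; print('lid',s[i],P,np.hypot(*d),np.arctan2(d[1],d[0]))
m=manip.masks_of('handle','wrist')[0]['region']; P=np.array([ray('wrist',q[::-1],.137,cal)[:2] for q in np.argwhere(m)]); print(cv2.minAreaRect((P*1000).astype('f4')))
E
```

```text
(190, 383) 0.012 [ 0.4412 -0.1711  0.012 ] 0.1403 2.07
(198, 430) 0.012 [ 0.4186 -0.1828  0.012 ] 0.1431 2.249
(194, 406) 0.012 [ 0.4302 -0.1768  0.012 ] 0.1411 2.157
(135, 390) 0.032 [ 0.4344 -0.1526  0.032 ] 0.1598 2.052
(150, 438) 0.032 [ 0.4136 -0.1667  0.032 ] 0.1589 2.209
(143, 414) 0.032 [ 0.4242 -0.1598  0.032 ] 0.1586 2.13
(172, 412) 0.02 [ 0.4259 -0.1695  0.02  ] 0.1496 2.154
[(0.008, 112.0, 2.155), (0.012, 118.3, 2.15), (0.016, 118.4, 2.14)]
lid [  23   19   64   67 3295] [ 0.6000016  -0.31438902  0.095     ] 0.09387626040162433 -0.21566255180777677
((515.745361328125, -293.6973876953125), (63.52112579345703, 28.212291717529297), 77.55530548095703)
```

```bash
python3 -m jog '[{"grip":0,"slide":[-1.0,-1.06,0],"yaw":0},{"grip":0,"slide":[0,0,0],"yaw":0.148},{"grip":0,"slide":[0,0,0],"yaw":0.148},{"grip":0,"slide":[0,0,0],"yaw":0.148},{"grip":0,"slide":[0,0,0],"yaw":0.148},{"grip":0,"slide":[0,0,0],"yaw":0.148},{"grip":0,"slide":[0,0,0],"yaw":0.148},{"grip":0,"slide":[0,0,0],"yaw":0.148}]'
python3 -m jog '[{"grip":0,"slide":[0,0,0],"yaw":0.148},{"grip":0,"slide":[0,0,0],"yaw":0.148},{"grip":0,"slide":[0,0,0],"yaw":0.148},{"grip":0,"slide":[0,0,0],"yaw":0.148},{"grip":0,"slide":[0,0,0],"yaw":0.148},{"grip":0,"slide":[0,0,0],"yaw":0.148},{"grip":0,"slide":[0,0,0],"yaw":0.148},{"grip":0,"slide":[0,0,0],"yaw":0.148}]'
python3 -m jog '[{"grip":0,"slide":[0,0,0],"yaw":0},{"grip":0,"slide":[0,0,0],"yaw":0}]'
python3 - <<'E'
from h import *
o=st(); print(np.round(o['joint_pos'],3)); M=R.from_quat(o['ee_rot']).as_matrix(); print('tool y ang',np.arctan2(M[1,1],M[0,1])-np.pi)
a=manip.camera('wrist'); cv2.imwrite('pics/w8.png',a); cal=K('wrist')
for m in manip.masks_of('handle','wrist')[:1]:
    P=np.array([ray('wrist',q[::-1],.137,cal)[:2] for q in np.argwhere(m['region'])]); print(m['conf'],m['centre'],cv2.minAreaRect((P*1000).astype('f4')))
x,f,f0=fit(a,cal,[.508,-.2943,-.215]); print(x,f,f0)
for m in manip.masks_of('jar_centre','wrist')[:1]:print(m['conf'],m['centre'],ray('wrist',m['centre'],.085,cal))
E
```

```text
clock: 16.15
position: [0.5084, -0.2941, 0.3303]
ee_rot: [0.954, -0.298, -0.001, -0.0]
ft_force: [0.1, -0.1, -0.1]
grip_width: 0.498
grasp_force: 0.0
clock: 16.95
position: [0.5077, -0.2961, 0.3199]
ee_rot: [0.719, -0.695, -0.012, 0.003]
ft_force: [-0.5, 0.1, -1.3]
grip_width: 0.501
grasp_force: 0.0
clock: 17.15
position: [0.5088, -0.2945, 0.3201]
ee_rot: [0.721, -0.693, -0.012, 0.004]
ft_force: [-0.3, -1.0, -1.0]
grip_width: 0.498
grasp_force: 0.0
t 17.15 p [ 0.5088 -0.2945  0.3201] R [[0.04, -0.999, -0.022], [-0.999, -0.04, 0.011], [-0.012, 0.021, -1.0]] w 0.498 gf 0.0 F [-0.3 -1.  -1. ]
[ 0.171  0.258  0.336  1.54  -0.085  1.383 -2.588]
tool y ang -6.24310464778736
[ 0.50905799 -0.29375868 -0.20732783] -51.098209381103516 -49.27012252807617
0.65 [208.4, 141.1] [ 0.59942321 -0.32132639  0.085     ]
```

Positive yaw runs joint 7 into its lower limit, so I'll turn in two stages. First I grip with tool y at -12.4° and turn about 70°, then regrip a half turn round and do the rest. Now I'll yaw back.

```bash
python3 -m jog '[{"grip":0,"slide":[0,0,0],"yaw":-0.145},{"grip":0,"slide":[0,0,0],"yaw":-0.145},{"grip":0,"slide":[0,0,0],"yaw":-0.145},{"grip":0,"slide":[0,0,0],"yaw":-0.145},{"grip":0,"slide":[0,0,0],"yaw":-0.145},{"grip":0,"slide":[0,0,0],"yaw":-0.145},{"grip":0,"slide":[0,0,0],"yaw":-0.145},{"grip":0,"slide":[0,0,0],"yaw":-0.145}]'
python3 -m jog '[{"grip":0,"slide":[0,0,0],"yaw":-0.145},{"grip":0,"slide":[0,0,0],"yaw":-0.145},{"grip":0,"slide":[0,0,0],"yaw":-0.145},{"grip":0,"slide":[0,0,0],"yaw":-0.145},{"grip":0,"slide":[0,0,0],"yaw":-0.145},{"grip":0,"slide":[0,0,0],"yaw":-0.145},{"grip":0,"slide":[0,0,0],"yaw":-0.145},{"grip":0,"slide":[0,0,0],"yaw":-0.145}]'
python3 -m jog '[{"grip":0,"slide":[0,0,0],"yaw":-0.145},{"grip":0,"slide":[0,0,0],"yaw":-0.145},{"grip":0,"slide":[0,0,0],"yaw":-0.145},{"grip":0,"slide":[0,0,0],"yaw":-0.13},{"grip":0,"slide":[0,0,0],"yaw":0},{"grip":0,"slide":[0,0,0],"yaw":0}]'
cat >> h.py <<'E'
def rep(x0,save):
    o=st(); M=R.from_quat(o['ee_rot']).as_matrix(); print('q',np.round(o['joint_pos'],2),'tool y ang',round(np.arctan2(M[1,1],M[0,1]),3))
    a=manip.camera('wrist'); cv2.imwrite('pics/%s.png'%save,a); cal=K('wrist')
    for m in manip.masks_of('handle','wrist')[:1]:
        P=np.array([ray('wrist',q[::-1],.137,cal)[:2] for q in np.argwhere(m['region'])]); print('handle',m['conf'],m['centre'],cv2.minAreaRect((P*1000).astype('f4')))
    print('fit',fit(a,cal,x0)); return o,a,cal
E
python3 -c "
from h import *
rep([.508,-.2943,-.215],'w9')"
```

```text
clock: 18.1
position: [0.5076, -0.2966, 0.3214]
ee_rot: [0.983, -0.184, -0.01, -0.004]
ft_force: [0.0, -0.4, 0.4]
grip_width: 0.501
grasp_force: 0.0
clock: 18.9
position: [0.5076, -0.2966, 0.3215]
ee_rot: [0.923, 0.385, -0.007, -0.009]
ft_force: [0.2, -0.8, -0.4]
grip_width: 0.499
grasp_force: 0.0
clock: 19.5
position: [0.5076, -0.2965, 0.3214]
ee_rot: [0.782, 0.623, -0.004, -0.01]
ft_force: [0.2, 0.2, -0.0]
grip_width: 0.502
grasp_force: 0.0
t 19.5 p [ 0.5076 -0.2965  0.3214] R [[0.223, 0.975, -0.019], [0.975, -0.223, 0.011], [0.007, -0.021, -1.0]] w 0.502 gf 0.0 F [ 0.2  0.2 -0. ]
q [ 0.44  0.25  0.02  1.52 -0.01  1.39  0.23] tool y ang -0.225
handle 0.59 [325.7, 137.6] ((513.4426879882812, -270.0489501953125), (187.6673583984375, 185.01063537597656), 63.439414978027344)
fit (array([ 0.50797005, -0.2947535 , -0.21910266]), np.float64(-41.682987213134766), -41.18737030029297)
```

```bash
python3 -m jog '[{"grip":0,"slide":[0.1,0.4,4],"yaw":-0.01},{"grip":0,"slide":[0,0,4],"yaw":0},{"grip":0,"slide":[0,0,4],"yaw":0},{"grip":0,"slide":[0,0,2],"yaw":0},{"grip":0,"slide":[0,0,0],"yaw":0},{"grip":0.3,"slide":[0,0,0],"yaw":0},{"grip":1,"slide":[0,0,0],"yaw":0},{"grip":1,"slide":[0,0,0],"yaw":0}]' 30
python3 -m jog '[{"grip":1,"slide":[0,0,0],"yaw":0},{"grip":1,"slide":[0,0,0],"yaw":0}]' 60
```

```text
clock: 20.4
position: [0.51, -0.2946, 0.1827]
ee_rot: [0.778, 0.629, -0.004, -0.009]
ft_force: [-0.3, -0.3, 2.1]
grip_width: 0.284
grasp_force: 29.3
clock: 20.6
position: [0.51, -0.2946, 0.1829]
ee_rot: [0.778, 0.629, -0.004, -0.009]
ft_force: [-1.0, 0.7, 6.6]
grip_width: 0.264
grasp_force: 57.7
```

The opening is about 22 mm on a 16 mm bar, so the fingertips are probably on the collar under it. I'll regrip a little higher.

```bash
python3 -m jog '[{"grip":0,"slide":[0,0,0],"yaw":0},{"grip":0,"slide":[0,0,0],"yaw":0},{"grip":0,"slide":[0,0,-0.8],"yaw":0},{"grip":0,"slide":[0,0,0],"yaw":0},{"grip":1,"slide":[0,0,0],"yaw":0},{"grip":1,"slide":[0,0,0],"yaw":0},{"grip":1,"slide":[0,0,0],"yaw":0},{"grip":1,"slide":[0,0,0],"yaw":0}]' 60
python3 -c "
from h import *
o=st(); M=R.from_quat(o['ee_rot']).as_matrix(); print(np.arctan2(M[1,1],M[0,1]))"
```

```text
clock: 21.4
position: [0.5098, -0.2945, 0.1894]
ee_rot: [0.777, 0.629, -0.004, -0.01]
ft_force: [0.2, 0.5, 2.4]
grip_width: 0.172
grasp_force: 59.3
t 21.4 p [ 0.5098 -0.2945  0.1894] R [[0.209, 0.978, -0.019], [0.978, -0.209, 0.011], [0.006, -0.021, -1.0]] w 0.172 gf 59.3 F [0.2 0.5 2.4]
-0.21057979576311556
```

```bash
python3 -m jog '[{"grip":1,"slide":[0,0,0],"yaw":-0.05},{"grip":1,"slide":[0,0,0],"yaw":-0.1},{"grip":1,"slide":[0,0,0],"yaw":-0.1},{"grip":1,"slide":[0,0,0],"yaw":-0.1},{"grip":1,"slide":[0,0,0],"yaw":-0.1},{"grip":1,"slide":[0,0,0],"yaw":-0.1},{"grip":1,"slide":[0,0,0],"yaw":-0.1},{"grip":1,"slide":[0,0,0],"yaw":-0.1}]'
python3 -m jog '[{"grip":1,"slide":[0,0,0],"yaw":-0.1},{"grip":1,"slide":[0,0,0],"yaw":-0.1},{"grip":1,"slide":[0,0,0],"yaw":-0.1},{"grip":1,"slide":[0,0,0],"yaw":-0.1},{"grip":1,"slide":[0,0,0],"yaw":-0.07},{"grip":1,"slide":[0,0,0],"yaw":0},{"grip":1,"slide":[0,0,0],"yaw":0},{"grip":1,"slide":[0,0,0],"yaw":0}]'
python3 -c "
from h import *
o=st(); M=R.from_quat(o['ee_rot']).as_matrix(); print(np.arctan2(M[1,1],M[0,1]),o['joint_pos'])"
```

```text
clock: 22.2
position: [0.5095, -0.2946, 0.1894]
ee_rot: [0.491, 0.871, -0.0, -0.011]
ft_force: [-0.1, 0.6, 2.6]
grip_width: 0.171
grasp_force: 59.1
clock: 23.0
position: [0.5093, -0.2947, 0.1894]
ee_rot: [0.278, 0.96, 0.002, -0.011]
ft_force: [-2.1, 0.0, 4.7]
grip_width: 0.173
grasp_force: 60.2
t 23.0 p [ 0.5093 -0.2947  0.1894] R [[-0.845, 0.534, -0.02], [0.534, 0.845, 0.01], [0.023, -0.002, -1.0]] w 0.173 gf 60.2 F [-2.1  0.   4.7]
1.00712988460944 [ 0.58961581  0.36015566 -0.17372681  1.67471634  0.06586488  1.13517553
  1.40474945]
```

```bash
python3 -m jog '[{"grip":0,"slide":[0,0,0],"yaw":0},{"grip":0,"slide":[0,0,0],"yaw":0},{"grip":0,"slide":[0,0,-4],"yaw":0},{"grip":0,"slide":[0,0,-3],"yaw":0},{"grip":0,"slide":[0,0,0],"yaw":0.1496},{"grip":0,"slide":[0,0,0],"yaw":0.1496},{"grip":0,"slide":[0,0,0],"yaw":0.1496},{"grip":0,"slide":[0,0,0],"yaw":0.1496}]'
python3 -m jog '[{"grip":0,"slide":[0,0,0],"yaw":0.1496},{"grip":0,"slide":[0,0,0],"yaw":0.1496},{"grip":0,"slide":[0,0,0],"yaw":0.1496},{"grip":0,"slide":[0,0,0],"yaw":0.1496},{"grip":0,"slide":[0,0,0],"yaw":0.1496},{"grip":0,"slide":[0,0,0],"yaw":0.1496},{"grip":0,"slide":[0,0,0],"yaw":0.1496},{"grip":0,"slide":[0,0,0],"yaw":0.1496}]'
python3 -m jog '[{"grip":0,"slide":[0,0,0],"yaw":0.1496},{"grip":0,"slide":[0,0,0],"yaw":0.1496},{"grip":0,"slide":[0,0,0],"yaw":0.1496},{"grip":0,"slide":[0,0,0],"yaw":0.1496},{"grip":0,"slide":[0,0,0],"yaw":0.1496},{"grip":0,"slide":[0,0,0],"yaw":0.1496},{"grip":0,"slide":[0,0,0],"yaw":0.1496},{"grip":0,"slide":[0,0,0],"yaw":0.1496}]'
python3 -m jog '[{"grip":0,"slide":[0,0,0],"yaw":0.1496},{"grip":0,"slide":[0,0,0],"yaw":0},{"grip":0,"slide":[0,0,0],"yaw":0}]'
python3 -c "
from h import *
o,a,cal=rep([.5083,-.2943,1.005],'w10')
print(ptr(a,cal,[.5083,-.2943]), proj('wrist',[.43,-.177,.012],cal))
for m in manip.masks_of('jar_centre','wrist')[:1]:print(m['conf'],m['centre'],ray('wrist',m['centre'],.085,cal))
"
```

```text
clock: 23.8
position: [0.5108, -0.295, 0.2588]
ee_rot: [0.551, 0.835, -0.001, -0.012]
ft_force: [-0.0, 1.1, -0.3]
grip_width: 0.502
grasp_force: 0.0
clock: 24.6
position: [0.5109, -0.295, 0.2588]
ee_rot: [0.925, 0.379, -0.007, -0.009]
ft_force: [0.0, 0.4, -0.1]
grip_width: 0.503
grasp_force: 0.0
clock: 25.4
position: [0.5109, -0.2949, 0.2588]
ee_rot: [0.978, -0.208, -0.011, -0.003]
ft_force: [-0.1, 0.5, 0.7]
grip_width: 0.5
grasp_force: 0.0
clock: 25.7
position: [0.5109, -0.295, 0.259]
ee_rot: [0.961, -0.275, -0.011, -0.003]
ft_force: [0.5, 0.5, -0.2]
grip_width: 0.498
grasp_force: 0.0
t 25.7 p [ 0.5109 -0.295   0.259 ] R [[0.849, -0.529, -0.02], [-0.529, -0.849, 0.011], [-0.023, 0.001, -1.0]] w 0.498 gf 0.0 F [ 0.5  0.5 -0.2]
q [ 0.26  0.3   0.22  1.61 -0.07  1.26 -1.63] tool y ang -2.128
handle 0.76 [318.4, 215.1] ((511.61865234375, -296.2810974121094), (24.29669952392578, 65.31440734863281), 56.931358337402344)
fit (array([ 0.50868078, -0.29298156,  0.98925353]), np.float64(-38.07068634033203), -36.81493377685547)
[(0.008, 120.0, 2.015), (0.012, 120.0, 2.015), (0.016, 115.3, 2.015)] [263.66028949 289.96606559]
0.73 [194.5, 187.8] [ 0.56225811 -0.22202822  0.085     ]
```

```bash
python3 -m jog '[{"grip":0,"slide":[0,0,3.5],"yaw":0},{"grip":0,"slide":[0,0,3.5],"yaw":0},{"grip":0,"slide":[0,0,0],"yaw":0},{"grip":1,"slide":[0,0,0],"yaw":0},{"grip":1,"slide":[0,0,0],"yaw":0},{"grip":1,"slide":[0,0,0],"yaw":0},{"grip":1,"slide":[0,0,0],"yaw":0}]' 60
python3 -m jog '[{"grip":1,"slide":[0,0,0],"yaw":-0.05},{"grip":1,"slide":[0,0,0],"yaw":-0.1},{"grip":1,"slide":[0,0,0],"yaw":-0.1},{"grip":1,"slide":[0,0,0],"yaw":-0.1},{"grip":1,"slide":[0,0,0],"yaw":-0.1},{"grip":1,"slide":[0,0,0],"yaw":-0.1},{"grip":1,"slide":[0,0,0],"yaw":-0.1},{"grip":1,"slide":[0,0,0],"yaw":-0.1}]'
python3 -m jog '[{"grip":1,"slide":[0,0,0],"yaw":-0.1},{"grip":1,"slide":[0,0,0],"yaw":-0.1},{"grip":1,"slide":[0,0,0],"yaw":-0.1},{"grip":1,"slide":[0,0,0],"yaw":-0.08},{"grip":1,"slide":[0,0,0],"yaw":0},{"grip":1,"slide":[0,0,0],"yaw":0},{"grip":1,"slide":[0,0,0],"yaw":0}]'
cat > chk.py <<'E'
from h import *
o,a,cal=rep([.5083,-.2943,2.14],'w11')
A=[.5083,-.2943]; print('ptr',ptr(a,cal,A), proj('wrist',[.43,-.177,.012],cal))
for n in('wrist','top','scene'):
    if n!='wrist': manip.camera(n)
    for m in manip.masks_of('jar_centre',n)[:1]:
        P=ray(n,m['centre'],.07,); print(n,m['conf'],m['centre'],P,np.arctan2(P[1]-A[1],P[0]-A[0]),np.hypot(P[0]-A[0],P[1]-A[1]))
E
python3 chk.py
```

```text
clock: 26.55
position: [0.5102, -0.2952, 0.1915]
ee_rot: [0.961, -0.277, -0.009, -0.002]
ft_force: [-2.6, -1.1, 7.9]
grip_width: 0.171
grasp_force: 60.6
clock: 27.35
position: [0.5102, -0.2948, 0.1914]
ee_rot: [0.995, 0.096, -0.008, -0.006]
ft_force: [-2.7, 2.9, 7.6]
grip_width: 0.172
grasp_force: 60.8
clock: 28.05
position: [0.5102, -0.2946, 0.1915]
ee_rot: [0.96, 0.281, -0.007, -0.007]
ft_force: [-4.3, 2.9, 7.1]
grip_width: 0.171
grasp_force: 61.1
t 28.05 p [ 0.5102 -0.2946  0.1915] R [[0.842, 0.539, -0.017], [0.539, -0.842, 0.01], [-0.009, -0.017, -1.0]] w 0.171 gf 61.1 F [-4.3  2.9  7.1]
q [ 0.41  0.35  0.04  1.68 -0.02  1.13 -0.54] tool y ang -1.002
handle 0.78 [319.5, 272.1] ((513.1224975585938, -291.75482177734375), (67.40540313720703, 21.395055770874023), 33.49614715576172)
fit (array([ 0.50755051, -0.29491361,  2.14156752]), np.float64(-27.96329116821289), -26.368194580078125)
ptr [(0.008, 66.5, 2.19), (0.012, 65.6, 2.185), (0.016, 62.5, 2.14)] [133.39241533 199.18002233]
wrist 0.75 [159.2, 221.8] [ 0.4602993  -0.21264856  0.07      ] 2.1022513924195554 0.094715494818412
scene 0.63 [332.5, 226.7] [ 0.45319598 -0.20884832  0.07      ] 2.1435467979476 0.10167813695652418
```

Run:
```python
from h import *
o=manip.get_obs(); c,Km,T=K('wrist'); B=np.eye(4); B[:3,:3]=R.from_quat(o['ee_rot']).as_matrix(); B[:3,3]=o['position']; X=T@B
Rt=[[.907,.422,-.001],[.422,-.907,0],[-.001,0,-1]]
poses={'w1':([.4592,-.3407,.3471],[[.903,.431,.003],[.431,-.903,.001],[.003,0,-1]]),'w2':([.536,-.3092,.3755],Rt),'w3':([.6002,-.3142,.2916],Rt),'w4':([.4151,-.2737,.3046],[[.906,.423,.001],[.423,-.906,-.001],[.001,.001,-1]]),'w7':([.5219,-.2997,.332],[[.907,.422,.001],[.422,-.907,0],[0,.001,-1]]),'w5':([.4404,.0389,.3054],[[.906,.424,0],[.424,-.906,0],[0,0,-1]])}
for k,(p,r) in poses.items():
    U,_,V=np.linalg.svd(np.array(r)); B=np.eye(4); B[:3,:3]=U@V; B[:3,3]=p; cal=(c,Km,X@np.linalg.inv(B)); a=cv2.imread(f'pics/{k}.png')
    g=cv2.GaussianBlur(a.astype('f4').mean(axis=2),(0,0),1); G=np.minimum(np.hypot(cv2.Sobel(g,5,1,0),cv2.Sobel(g,5,0,1)),100); G[260:]=0
    def cost(q):
        uv=np.array([proj('',P,cal) for P in circ(q[0],q[1],.136,.024,200)],'f4'); return -float(cv2.remap(G,uv[:,0].reshape(-1,1),uv[:,1].reshape(-1,1),1).mean())
    m=min((minimize(cost,[.508+i,-.294+j],method='Nelder-Mead',options=dict(initial_simplex=[[.508+i,-.294+j],[.511+i,-.294+j],[.508+i,-.291+j]])) for i in(-.002,.002) for j in(-.002,.002)),key=lambda s:s.fun)
    print(k,m.x,round(m.fun,1),ptr(a,cal,m.x)[:2],ptr(a,cal,[.5083,-.2943])[:2])
```

```text
w1 [ 0.50955147 -0.29371669] -43.8 [(0.008, 101.7, 2.155), (0.012, 111.6, 2.155)] [(0.008, 102.0, 2.145), (0.012, 112.2, 2.145)]
w2 [ 0.50776788 -0.29446935] -59.5 [(0.008, 111.4, 2.15), (0.012, 116.8, 2.145)] [(0.008, 109.5, 2.155), (0.012, 116.8, 2.15)]
w3 [ 0.50814966 -0.29471934] -41.6 [(0.008, 96.2, 2.16), (0.012, 113.0, 2.15)] [(0.008, 91.9, 2.16), (0.012, 109.0, 2.155)]
w4 [ 0.50946078 -0.29349316] -36.8 [(0.008, 116.1, 2.155), (0.012, 120.0, 2.155)] [(0.008, 114.4, 2.145), (0.012, 120.0, 2.145)]
w7 [ 0.50780966 -0.29465173] -51.7 [(0.008, 111.7, 2.15), (0.012, 115.7, 2.145)] [(0.008, 108.0, 2.155), (0.012, 114.6, 2.145)]
w5 [ 0.50704855 -0.29092937] -24.1 [(0.008, 79.5, 2.18), (0.012, 73.4, 2.16)] [(0.008, 71.9, 2.17), (0.012, 73.4, 2.155)]
```

The pointer is at 2.150 rad in several pictures, and the jar's cup is at 2.139–2.142 (tool angle and fit). I'll trim by 0.01 and firm up the grip.

```bash
python3 -m jog '[{"grip":1,"slide":[0,0,0],"yaw":-0.01},{"grip":1,"slide":[0,0,0],"yaw":0},{"grip":1,"slide":[0,0,0],"yaw":0},{"grip":1,"slide":[0,0,0],"yaw":0},{"grip":1,"slide":[0,0,0],"yaw":0}]' 80
python3 - <<'E'
from h import *
o=st(); M=R.from_quat(o['ee_rot']).as_matrix(); ang=np.arctan2(M[1,1],M[0,1])+np.pi; print(ang)
a=manip.camera('wrist'); print(fit(a,K('wrist'),[.5083,-.2943,2.15]))
manip.camera('scene')
for t,z in (('jar_centre',.062),('bottle_centre',.085)):
    for m in manip.masks_of(t,'scene')[:1]: P=ray('scene',m['centre'],z); print(t,m['conf'],m['centre'],P,np.arctan2(P[1]+.2943,P[0]-.5083),np.hypot(P[1]+.2943,P[0]-.5083))
E
```

```text
clock: 28.9
position: [0.5102, -0.2946, 0.1915]
ee_rot: [0.958, 0.286, -0.007, -0.007]
ft_force: [-3.7, 3.7, 8.6]
grip_width: 0.167
grasp_force: 78.5
t 28.9 p [ 0.5102 -0.2946  0.1915] R [[0.837, 0.547, -0.017], [0.547, -0.837, 0.01], [-0.009, -0.018, -1.0]] w 0.167 gf 78.5 F [-3.7  3.7  8.6]
2.149890181262776
(array([ 0.50749714, -0.29485026,  2.15002292]), np.float64(-27.790952682495117), -26.232980728149414)
jar_centre 0.56 [333.0, 223.8] [ 0.47140037 -0.23094748  0.062     ] 2.098210910028273 0.07331523547734915
bottle_centre 0.47 [344.5, 196.7] [ 0.5251667  -0.33805949  0.085     ] -1.2029034724099519 0.0468975342066781
```

```bash
python3 -c "
from workcell import manip
print(manip.hand_in())"
```

```text
the job is handed in; nothing more can be done
None
```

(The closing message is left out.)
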